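Hold an inlaid plaque on the sloped gluing pad

ROBOT

A 7-joint arm with a two-finger parallel gripper is mounted at the origin on the work surface. World frame = base frame: x ahead of the robot, y to its left, z up, the work surface at z = 0. Lengths are in m, angles in rad, forces in N, time in s.
With the tool pointing down it reaches from about 0.4 to 0.85 m from the base axis. Payload 4.4 kg.
Tool frame: the origin (TCP) lies between the finger pads; the fingertips stand 17 mm ahead of it and the grasp point (between the pads) lies 2 mm behind it; z points along the fingers, y is the line along which they close (so a half turn about z gives the same grasp; the last joint's range is limited). The gripper opens to 94 mm and grips with 3 to 60 N. Pads are 16 mm wide; open, the fingers measure 119 mm over their backs; the gripper's body (75 mm by 177 mm) begins 78 mm behind the grasp point.
Start: joints at [1.048, 0.628, 0.038, 1.517, -0.027, 0.996, -0.02], TCP at [0.287, -0.583, 0.222] pointing down, gripper open.
Joint ranges: [-3.06, 3.06], [-0.37, 2.12], [-1.25, 1.32], [0.18, 2.47], [-1.1, 4.24], [0.23, 1.98], [-2.94, 2.94]. Speed limits (rad/s): [2.57, 2.57, 3.14, 3.14, 3.14, 3.14, 3.14].

INTERFACE

Orientations are given as a rotation vector (axis times angle).
In Python, from rig import * gives the robot as it stands.
- The arm moves only by the tool arm_command, never from a script. Its arguments are lists of equal length, an entry for each row: "xyz": the shift along the tool's x, y, z each as a share of 0.3 m, from -1 to 1, a list of three; "dr": the turn, a rotation vector about the tool's x, y, z each as a share of 60 degrees, from -1 to 1, a list of three. A call has exactly 10 rows; each row shifts and turns the commanded pose from where the row before left it, along the tool's axes as they then stand; what a row does not reach is not made up. A row lasts 1/10 s, in which the tool goes at most 50 mm and 8.59 degrees, less where a joint would pass 70% of its speed; a pose out of reach is approached as far as the arm can. A call with a number of a shift or a turn outside -1 to 1 is refused whole. A call with a gripper value outside its range is refused whole. "grip" is the finger opening in mm, from 0 to 94, set as the call begins (left out, the last holds). The fingers move at their own pace and stop on an object; "force" is the grip in N (left out, the last holds). Time passes only in rows, so rows that do not move let the fingers close, or fill a call up. It gives the time, the measured TCP pose, the force, the opening and the grip force at its end, in the units of the state.
- observe(): the state, without advancing time (a new reading comes with each control period).
- snapshot(name): name is "scene" or "top"; returns the picture (420x560x3 uint8, red, green, blue); there is no depth.
- calibration(name): a dict with "K" (3x3 intrinsics, pixels), "R" (3x3) and "t" (3): a world point X has camera coordinates R X + t. Camera axes: x right, y down, z forward; pixel columns grow to the right and rows downward; lengths in m; the calibration is good to about 2 mm. A picture is of the moment at which its call begins. calibration takes no time and is no camera call.
- finish_job(): hands the job in; it is judged then, once.
The state is a dict: "time": time; "joint_positions": joint angles; "joint_velocities": joint speeds; "tau": joint torques, N m; "eef_pos": TCP position; "tool_rot": TCP orientation; "ft_force": force on the tool from outside, world axes, zero at the start; "wrist_torque": the same for the moment, N m; "opening": finger opening in m; "finger_force": force on a finger pad.
Only numpy, scipy, OpenCV 4.12 (cv2) and the standard library are available. Lean on these libraries where they do the work, as an engineer would, in place of code of your own. Each camera call takes 0.05 s, during which the arm holds its last target. There are 200 camera calls.

TASK

Open up the gluing jig by taking the red guard board out of its slot and standing it on edge in an empty slot of the wooden rack; then pick up the brass-striped plaque, tilt it to match the slope of the blue sprung pad and press it flat on the pad, stripes outward, centred and with its long side running up the slope like the pad's, so that the pad is pushed in about half its 10 mm travel. Finish while still gripping the plaque and holding it pressed flush like that. Leave the jig's slope as it is set and do not disturb the other things on the table.

Things in the scene. Friction and masses are not known exactly. Their poses are not given: they have to be found in the camera images.
- guard_center (a point): Red plastic guard board, 9 mm thick (x) x 100 wide (y) x 80 tall (z), about 90 g, loose, standing on edge in the jig's front slot (22 mm deep, 13 mm wide). The point is its centre, 40 mm above its lower edge. Its upper part is free on both sides; the tilting plate begins 65 mm beyond it (+x).
- guard: The same red guard board; the origin is the centre of its lower edge.
- slot1 (a point): Fixed wooden rack, 136 (x) x 90 (y) x 34 mm high: three parallel slots, 46 mm apart along x, each 13 mm wide, 26 mm deep, open at both ends, running along y. This point: middle of the floor of the middle slot, 8 mm above the table; empty. The rack may be turned, and rack and plaque may swap sides of the table.
- slot2 (a point): Middle of the floor of the rack's end slot (its +x end), same size. Empty. The third slot, 46 mm on the other side of the middle one, is taken by the spare board. Either empty slot will do.
- spare_center (a point): Centre of the plywood spare board, same size as the guard, loose, standing in the rack's third slot. Leave it there.
- plaque_center (a point): Dark wooden plaque 74 (x) x 46 (y) x 16 mm thick (z), three brass stripes along x on its top (+z); loose, about 70 g. The point is its centre. It lies flat, stripes up, on a fixed pale wooden block 58 x 34 mm, 26 mm high, turned the same way, and overhangs it by 6 mm at the long sides, so it can be gripped across its 46 mm width with fingertips reaching below it.
- plaque: The same plaque; the origin is the centre of its underside.
- pad_face (a point): Centre of the outer face of the jig's blue pad, 70 (x) x 40 (y) x 10 mm. z: outward normal; x: straight up the slope; y: level. The face rises away from the robot at 10 to 26 degrees (varies), its centre 68 to 80 mm above the table. It is narrower than the plaque and stands 22 mm (relaxed) above an 84 mm wide tilting plate, so fingertips may reach 12 mm below the plaque's underside.
- pad (a joint): How far the pad is pushed in along its normal: 0 relaxed to 0.010 m fully in. Spring: 1.6 N to start moving, about 5.6 N at 5 mm, 9.6 N at 10 mm.
- plate_top_edge (a point): Middle of the upper edge of the tilting plate's top surface, 50 mm up the slope from the pad's centre and 22 mm behind the face's plane. The plate is 84 mm wide and held by a stiff friction hinge (4 N m) at its lower edge.
- glue: Yellow glue bottle, 52 mm across, 130 mm tall, loose, beyond the jig. Origin: centre of its underside.
- tin: Tin can, 72 mm across, 70 mm tall, loose, beyond the jig. Origin: centre of its underside.
- tape: Roll of amber tape, 84 mm across, 22 mm high, lying flat, loose. Origin: centre of its underside.
- offcut: Plywood offcut 70 x 40 x 14 mm lying flat near the robot, loose. Origin: centre of its underside.
- driver: Screwdriver, 160 mm long, lying on the table beyond the rack's or plaque's place on the left, loose.
- mug: Blue mug, 76 mm across, 85 mm tall, standing towards the right edge of the table, loose. Origin: centre of its underside.
There are look-alikes about, which are no part of the job. Of the things that look like the guard, the larger one is meant. Leave any orange look-alike of the plaque alone.

How it is judged:
On the way:
1. the guard stands on edge in an empty slot of the rack, let go (((z of guard_center in the frame of slot1 between 0.033 and 0.046 m and x of guard_center in the frame of slot1 between -0.012 and 0.012 m and y of guard_center in the frame of slot1 between -0.025 and 0.025 m) or (z of guard_center in the frame of slot2 between 0.033 and 0.046 m and x of guard_center in the frame of slot2 between -0.012 and 0.012 m and y of guard_center in the frame of slot2 between -0.025 and 0.025 m)) and angle between guard_center's own z axis and vertical below 0.2 rad and contact force between the fingers and guard below 0.1 N and linear speed of guard below 0.02 m/s), for 0.3 s.
At the end, for the whole second after the job is handed in: Guard released in an empty rack slot: on its floor, within 25 mm of its middle, upright to 0.2 rad. Plaque gripped, still, stripes outward, flush on the pad: planes to 0.06 rad, gap under 2.5 mm, centred to 12 mm, square to 0.17 rad, pad pushed in 2 to 8.5 mm (all of step 1 and x of plaque_center in the frame of pad_face between -0.012 and 0.012 m and y of plaque_center in the frame of pad_face between -0.012 and 0.012 m and z of plaque_center in the frame of pad_face between 0.0055 and 0.0105 m and angle between the z axis of plaque_center and the z axis of pad_face, either way round below 0.06 rad and angle between the x axis of plaque_center and the x axis of pad_face, either way round below 0.17 rad and value of joint pad between 0.002 and 0.0085 m and contact force between the fingers and plaque above 1.5 N and linear speed of plaque below 0.01 m/s); the arm keeps its last pose, push and grip.
It fails at once if the spare board is displaced by over 20 mm (distance of spare_center from where it was at the start of the episode above 0.02 m).
It fails at once if another loose thing on the table is displaced by over 25 mm (distance of any of glue, tin, tape, offcut, driver, mug from where it was at the start of the episode above 0.025 m).
It fails at once if the jig's slope is shifted (upper edge of the tilting plate moves over 8 mm) (distance of plate_top_edge from where it was at the start of the episode above 0.008 m).
It also fails if it takes over 61 s, if anything falls off the work surface, if the arm or the gripper's body presses on something with over 40 N, if the wrist force passes 120 N, or if a joint passes its speed limit or range.

## Working session

There is one attempt and no reset: what is moved stays moved. The work goes in short steps, Python scripts to look and compute and a tool call to move; the robot and the scene stay as the last step left them, time stands still between calls to the robot, and variables do not carry over. Pictures are saved under pics/ and viewed, at most 10 in all, crops included, and the job is handed in when it is done.

Besides the shell and the picture viewer there is one more tool, called after "Request:" as name(argument=value, ...) on one line, values as JSON. arm_command: Moves the arm, as the interface text tells. Its arguments: {"type":"object","properties":{"xyz":{"type":"array","items":{"type":"array","items":{"type":"number"}}},"dr":{"type":"array","items":{"type":"array","items":{"type":"number"}}},"grip":{"type":"number"},"force":{"type":"number"}},"required":["xyz","dr"]}

```bash
mkdir -p pics; python3 - <<'E'
from rig import *
import cv2,numpy as np
for n in ("scene","top"):
    im=snapshot(n); cv2.imwrite(f"pics/{n}0.png",cv2.resize(im[:,:,::-1],(800,600),interpolation=cv2.INTER_CUBIC))
    np.save(f"pics/{n}0.npy",im)
    c=calibration(n); print(n,c["K"].round(1).tolist(),c["R"].round(3).tolist(),c["t"].round(3).tolist())
s=observe(); print(s["time"],s["eef_pos"],s["tool_rot"])
E
```

```text
scene [[486.7, 0.0, 278.3], [0.0, 486.7, 209.8], [0.0, 0.0, 1.0]] [[0.818, 0.575, -0.014], [0.311, -0.461, -0.831], [-0.484, 0.676, -0.556]] [-0.408, -0.141, 1.515]
top [[517.7, 0.0, 280.1], [0.0, 517.7, 210.6], [0.0, 0.0, 1.0]] [[-0.017, -1.0, 0.001], [-0.999, 0.017, -0.039], [0.039, -0.002, -0.999]] [-0.068, 0.548, 1.53]
0.1 [ 0.28649481 -0.58282413  0.22167273] [-3.05842383e+00 -7.10991634e-01  5.97579111e-04]
```

View pics/scene0.png

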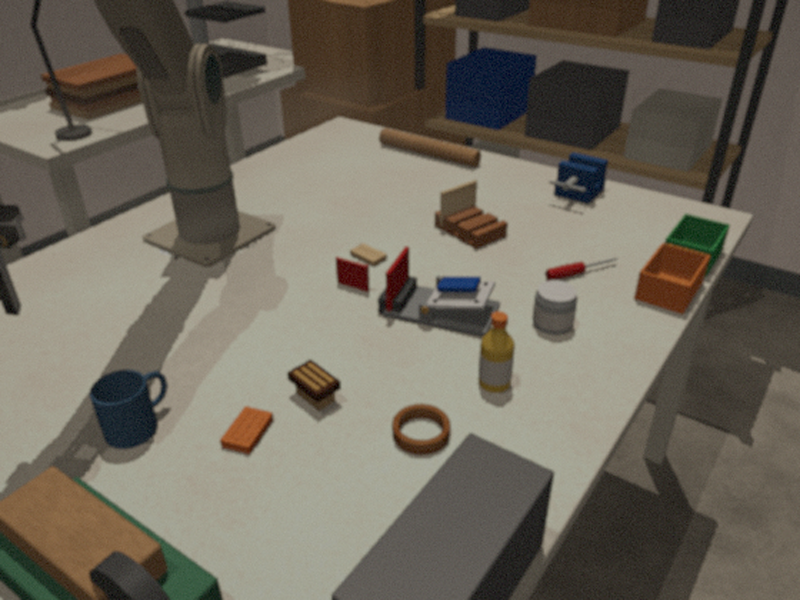

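View pics/top0.png

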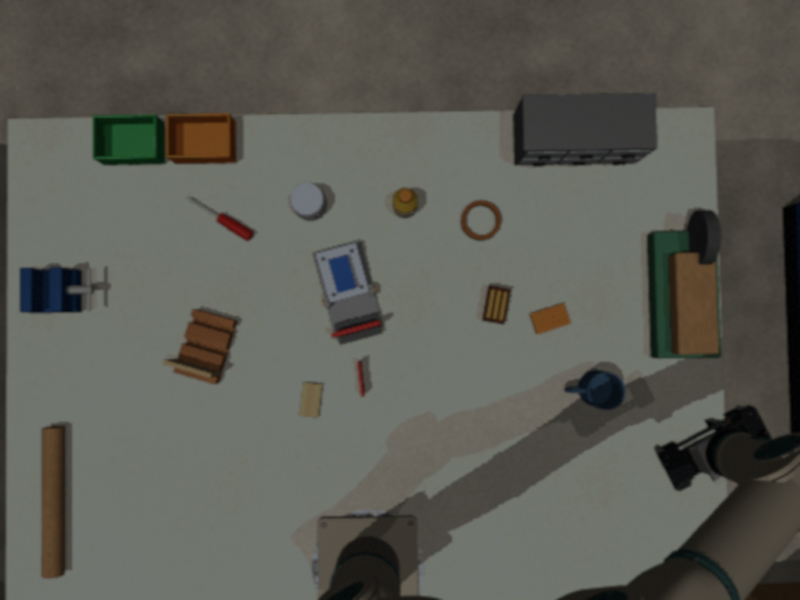

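Candidates (top view, 800-px picture): for the guard, the red board in the jig slot at (357,328) and a small red card at (361,378), so I take the larger one in the jig. For the plaque, the striped one at (497,304) and the orange one at (550,318), so I take the striped one. Next I check both in close crops.

```bash
cat > h.py <<'E'
import cv2,numpy as np
def crop(im,x0,y0,w,h,s,name,step=10):
    c=cv2.resize(im[y0:y0+h,x0:x0+w,::-1],None,fx=s,fy=s,interpolation=cv2.INTER_CUBIC)
    c=cv2.convertScaleAbs(c,alpha=1.5)
    for x in range((x0//step+1)*step,x0+w,step):
        X=int((x-x0+.5)*s); cv2.line(c,(X,0),(X,6),(0,255,255),1); cv2.putText(c,str(x),(X-10,16),0,.35,(0,255,255),1)
    for y in range((y0//step+1)*step,y0+h,step):
        Y=int((y-y0+.5)*s); cv2.line(c,(0,Y),(6,Y),(0,255,255),1); cv2.putText(c,str(y),(8,Y+4),0,.35,(0,255,255),1)
    return c
E
python3 - <<'E'
from h import *
t=np.load("pics/top0.npy"); s=np.load("pics/scene0.npy")
cv2.imwrite("pics/c1.png",crop(t,113,160,160,115,5,""  ))
a=crop(s,262,120,100,115,5,""); b=crop(s,196,246,50,44,5.9,""); c=crop(t,332,194,50,44,5.9,"")
o=np.zeros((575,800,3),np.uint8); o[:,:500]=a; o[:b.shape[0],502:502+b.shape[1]]=b; o[290:290+c.shape[0],502:502+c.shape[1]]=c
cv2.imwrite("pics/c2.png",o)
E
```

```text
(no output)
```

View pics/c1.png

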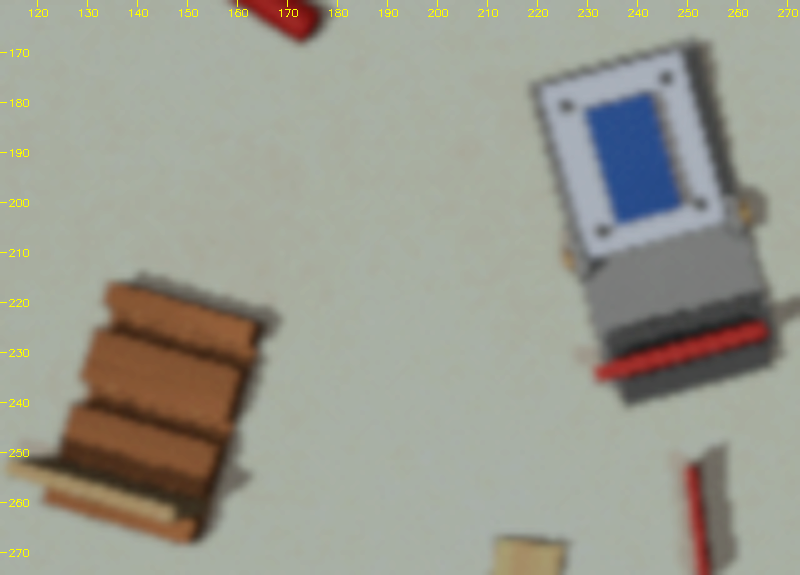

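View pics/c2.png

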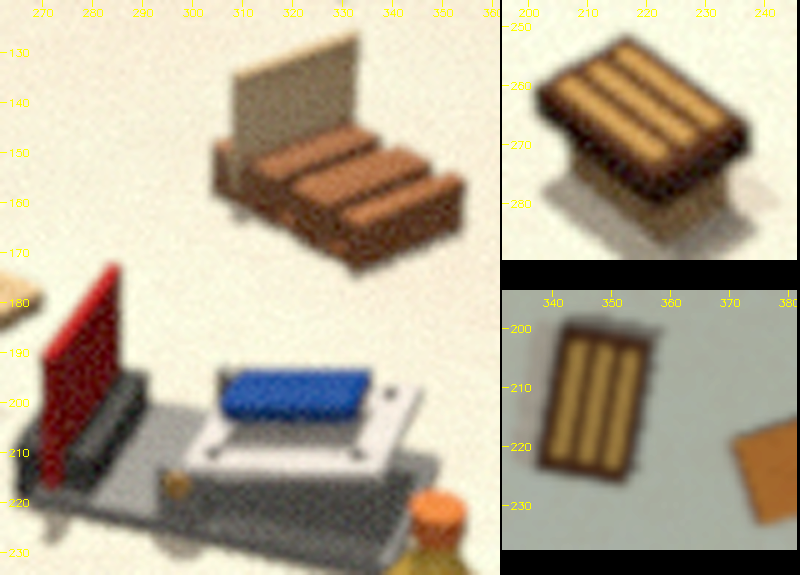

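```bash
cat >> h.py <<'E'
from scipy.optimize import least_squares
from scipy.spatial.transform import Rotation as Ro
def proj(c,X):
    q=np.atleast_2d(X)@c["R"].T+c["t"]; p=q@c["K"].T; return p[:,:2]/p[:,2:]
def fit(cal,obs,local,pose,p0):
    """obs: list of (cam, idx, pixel); pose(p)->(R,t)"""
    def f(p):
        R,t=pose(p,); X=local@R.T+t
        return np.concatenate([proj(cal[c],X[i])[0]-np.array(px) for c,i,px in obs])
    r=least_squares(f,p0,x_scale=np.where(np.abs(p0)>0,np.abs(p0),.1),loss='soft_l1'); return r.x,r.fun.reshape(-1,2).round(1).tolist()
def go(st,p,R,n=10):
    """n equal rows taking the tool from state st to position p, rotation R (Rotation)"""
    R0=Ro.from_rotvec(st["tool_rot"]); d=(R0.inv()*R).as_rotvec()/n
    S=sum((R0*Ro.from_rotvec(d*k)).as_matrix() for k in range(n))
    v=np.linalg.solve(S,np.array(p)-st["eef_pos"])
    print("xyz",(v/.3).round(4).tolist(),"dr",(d/np.radians(60)).round(4).tolist(),"mm/row",round(np.linalg.norm(v)*1e3,1),"deg/row",np.degrees(np.linalg.norm(d)).round(2))
def down(yaw,tilt=0):
    """tool with y axis along the level direction of yaw+90deg (sign -), z = minus normal of slope rising along yaw"""
    return Ro.from_euler('z',yaw)*Ro.from_euler('y',-tilt)*Ro.from_euler('x',np.pi)
E
python3 - <<'E'
from rig import *
from h import *
cal={n:calibration(n) for n in("scene","top")}; T,S="top","scene"
box=lambda a,b,z:np.array([[a,b,z],[a,-b,z],[-a,-b,z],[-a,b,z]])/1e3 # 0:+x+y 1:+x-y 2:-x-y 3:-x+y
flat=lambda z:(lambda p:(Ro.from_euler('z',p[2]).as_matrix(),np.array([p[0],p[1],z])))
print("rack",fit(cal,[(T,0,(134.1,216.1)),(T,1,(164.9,223.5)),(T,2,(151.1,268.1)),(T,3,(121.1,260.1)),(S,0,(354.1,155.1)),(S,1,(332,164))],box(68,45,34),flat(0),[.5,.4,-.2]))
print("plaque",fit(cal,[(T,0,(342.2,199.4)),(T,1,(357.4,201.1)),(T,2,(352.7,226)),(T,3,(338,223.2)),(S,3,(216.7,251.4)),(S,0,(237.2,266.7)),(S,1,(221.4,276)),(S,2,(202,260.8))],box(37,23,42),flat(0),[.5,-.2,-.2]))
print("guard",fit(cal,[(T,0,(231.9,234.3)),(T,1,(266.1,225.1)),(S,1,(270.1,191.9)),(S,0,(285.1,172.5)),(S,2,(270.5,217.1))],np.array([[0,.05,.04],[0,-.05,.04],[0,-.05,-.04]]),lambda p:(Ro.from_euler('z',p[2]).as_matrix(),p[[0,1,3]]),np.array([.5,.1,.2,.05])))
loc=np.vstack([box(35,20,0),box(50,42,-22)])
pose=lambda p:((Ro.from_euler('z',p[2])*Ro.from_euler('y',-p[4])).as_matrix(),p[[0,1,3]])
obs=[(T,3,(235.9,204.5)),(T,0,(229.5,181.5)),(T,1,(242.9,177.9)),(T,2,(249.9,200.9)),(T,4,(218.5,176.1)),(T,5,(249.1,168.5)),(T,6,(257.9,203.9)),(T,7,(229.5,211.1)),(S,3,(306.3,193.9)),(S,0,(335.5,193.9)),(S,4,(345.9,197)),(S,5,(338.9,213.5)),(S,6,(299.5,213))]
p,r=fit(cal,obs,loc,pose,np.array([.6,.1,.2,.075,.3])); print("pad",p.round(4).tolist(),r, np.degrees(p[4]))
np.save("pad.npy",p)
E
```

```text
rack (array([ 0.45943898,  0.32551   , -0.29809667]), [[0.8, -0.3], [-0.6, 0.9], [-0.1, 1.1], [0.3, 0.5], [0.9, 0.6], [1.2, 0.7]])
plaque (array([ 0.53612012, -0.27318384, -0.19410555]), [[-0.3, -0.6], [0.0, 0.5], [0.4, 0.6], [-0.5, 0.6], [0.4, 0.0], [1.3, 0.2], [0.1, 1.1], [-1.7, -0.0]])
guard (array([0.49077114, 0.0112491 , 0.2288618 , 0.0531251 ]), [[-0.1, -0.1], [0.2, 0.4], [0.1, -0.7], [-0.1, -0.1], [0.4, 0.9]])
pad [0.602, 0.0392, 0.2553, 0.07, 0.2133] [[0.0, 0.2], [-0.4, -0.2], [-0.3, -0.3], [-0.6, 0.0], [2.1, 1.5], [-0.5, 1.3], [0.1, -1.2], [0.8, -0.7], [3.9, -0.3], [1.1, -0.6], [-0.1, -0.5], [-1.6, 0.6], [-0.9, 0.8]] 12.219719341655896
```

```bash
python3 - <<'E'
from rig import *
from h import *
go(observe(),[.491,.011,.17],down(.235+np.pi/2),20)
E
```

```text
xyz [0.1119, -0.0159, 0.0086] dr [-0.0001, -0.0001, -0.0644] mm/row 34.0 deg/row 3.86
```

Request:
arm_command(xyz=[[0.112,-0.016,0.0086],[0.112,-0.016,0.0086],[0.112,-0.016,0.0086],[0.112,-0.016,0.0086],[0.112,-0.016,0.0086],[0.112,-0.016,0.0086],[0.112,-0.016,0.0086],[0.112,-0.016,0.0086],[0.112,-0.016,0.0086],[0.112,-0.016,0.0086]], dr=[[0,0,-0.0644],[0,0,-0.0644],[0,0,-0.0644],[0,0,-0.0644],[0,0,-0.0644],[0,0,-0.0644],[0,0,-0.0644],[0,0,-0.0644],[0,0,-0.0644],[0,0,-0.0644]], grip=50)

```text
time: 1.1
eef_pos: [0.4937, -0.3206, 0.1962]
tool_rot: [-2.65, -1.687, 0.0]
ft_force: [-0.2, -0.8, 0.5]
opening: 0.0499
finger_force: 0.0
```

Request:
arm_command(xyz=[[0.112,-0.016,0.0086],[0.112,-0.016,0.0086],[0.112,-0.016,0.0086],[0.112,-0.016,0.0086],[0.112,-0.016,0.0086],[0.112,-0.016,0.0086],[0.112,-0.016,0.0086],[0.112,-0.016,0.0086],[0.112,-0.016,0.0086],[0.112,-0.016,0.0086]], dr=[[0,0,-0.0644],[0,0,-0.0644],[0,0,-0.0644],[0,0,-0.0644],[0,0,-0.0644],[0,0,-0.0644],[0,0,-0.0644],[0,0,-0.0644],[0,0,-0.0644],[0,0,-0.0644]])

```text
time: 2.1
eef_pos: [0.4909, 0.0124, 0.1706]
tool_rot: [-1.942, -2.469, -0.0]
ft_force: [0.2, 0.1, -0.0]
opening: 0.05
finger_force: 0.0
```

```bash
python3 - <<'E'
from rig import *
from h import *
s=observe(); print(s["eef_pos"],s["tool_rot"],s["opening"],s["time"])
go(s,[.491,.011,.076],down(.235+np.pi/2),10)
E
```

```text
[0.49092835 0.01244019 0.1706144 ] [-1.94245323e+00 -2.46889313e+00 -1.81102558e-04] 0.049953293470519126 2.1
xyz [-0.0005, -0.0001, 0.0315] dr [-0.0, -0.0, 0.0002] mm/row 9.5 deg/row 0.01
```

Request:
arm_command(xyz=[[-0.0005,0,0.0315],[-0.0005,0,0.0315],[-0.0005,0,0.0315],[-0.0005,0,0.0315],[-0.0005,0,0.0315],[-0.0005,0,0.0315],[-0.0005,0,0.0315],[-0.0005,0,0.0315],[-0.0005,0,0.0315],[-0.0005,0,0.0315]], dr=[[0,0,0],[0,0,0],[0,0,0],[0,0,0],[0,0,0],[0,0,0],[0,0,0],[0,0,0],[0,0,0],[0,0,0]])

```text
time: 3.1
eef_pos: [0.4917, 0.0096, 0.0756]
tool_rot: [1.946, 2.466, 0.0]
ft_force: [0.8, -0.3, 0.5]
opening: 0.05
finger_force: 0.0
```

Request:
arm_command(xyz=[[0,0,0],[0,0,0],[0,0,0],[0,0,0],[0,0,0],[0,0,0],[0,0,0],[0,0,0],[0,0,0],[0,0,0]], dr=[[0,0,0],[0,0,0],[0,0,0],[0,0,0],[0,0,0],[0,0,0],[0,0,0],[0,0,0],[0,0,0],[0,0,0]], grip=0, force=20)

```text
time: 4.1
eef_pos: [0.4919, 0.0096, 0.0767]
tool_rot: [1.946, 2.466, 0.0]
ft_force: [-1.5, -0.6, 5.4]
opening: 0.009
finger_force: 20.0
```

Request:
arm_command(xyz=[[0,0,-0.04],[0,0,-0.04],[0,0,-0.04],[0,0,-0.04],[0,0,-0.04],[0,0,-0.04],[0,0,-0.04],[0,0,-0.04],[0,0,-0.04],[0,0,-0.04]], dr=[[0,0,0],[0,0,0],[0,0,0],[0,0,0],[0,0,0],[0,0,0],[0,0,0],[0,0,0],[0,0,0],[0,0,0]])

```text
time: 5.1
eef_pos: [0.4916, 0.0096, 0.1974]
tool_rot: [-1.946, -2.466, -0.0]
ft_force: [0.9, 0.2, -1.4]
opening: 0.009
finger_force: 20.0
```

```bash
python3 - <<'E'
from rig import *
from h import *
s=observe(); print(s["eef_pos"],s["opening"],s["ft_force"])
# slot2 centre: rack x axis yaw -.298, 46 mm
c=np.array([.4594,.3255])+.046*np.array([np.cos(-.298),np.sin(-.298)]); print(c)
go(s,[*c,.17],down(-.298+np.pi/2),10)
E
```

```text
[0.49158656 0.00962806 0.19739259] 0.008972941597288208 [ 0.86497356  0.23831721 -1.39227331]
[0.50337258 0.31199399]
xyz [0.102, 0.0035, 0.0091] dr [-0.0, -0.0, 0.0509] mm/row 30.7 deg/row 3.05
```

Request:
arm_command(xyz=[[0.102,0.0035,0.009],[0.102,0.0035,0.009],[0.102,0.0035,0.009],[0.102,0.0035,0.009],[0.102,0.0035,0.009],[0.102,0.0035,0.009],[0.102,0.0035,0.009],[0.102,0.0035,0.009],[0.102,0.0035,0.009],[0.102,0.0035,0.009]], dr=[[0,0,0.051],[0,0,0.051],[0,0,0.051],[0,0,0.051],[0,0,0.051],[0,0,0.051],[0,0,0.051],[0,0,0.051],[0,0,0.051],[0,0,0.051]])

```text
time: 6.1
eef_pos: [0.5035, 0.3134, 0.1697]
tool_rot: [-2.529, -1.863, 0.001]
ft_force: [0.1, -0.8, -0.6]
opening: 0.009
finger_force: 20.0
```

```bash
python3 - <<'E'
from rig import *
from h import *
s=observe(); print(s["eef_pos"],s["tool_rot"])
go(s,[.5034,.3120,.115],down(-.298+np.pi/2),10)
E
```

```text
[0.50348445 0.31343815 0.16973117] [-2.52893157e+00 -1.86331121e+00  5.90604082e-04]
xyz [-0.0005, 0.0001, 0.0182] dr [-0.0, 0.0, -0.0003] mm/row 5.5 deg/row 0.02
```

Request:
arm_command(xyz=[[-0.0005,0,0.018],[-0.0005,0,0.018],[-0.0005,0,0.018],[-0.0005,0,0.018],[-0.0005,0,0.018],[-0.0005,0,0.018],[-0.0005,0,0.018],[-0.0005,0,0.018],[-0.0005,0,0.018],[-0.0005,0,0.018]], dr=[[0,0,0],[0,0,0],[0,0,0],[0,0,0],[0,0,0],[0,0,0],[0,0,0],[0,0,0],[0,0,0],[0,0,0]])

```text
time: 7.1
eef_pos: [0.5032, 0.3105, 0.1149]
tool_rot: [2.528, 1.866, -0.0]
ft_force: [0.5, -0.6, -0.2]
opening: 0.0086
finger_force: 20.0
```

```bash
python3 - <<'E'
from rig import *
from h import *
s=observe(); print(s["eef_pos"])
cal={n:calibration(n) for n in("scene","top")}
a=snapshot("scene"); t=snapshot("top"); np.save("pics/s1.npy",a); np.save("pics/t1.npy",t)
A=crop(a,290,95,85,90,6.6,""); B=crop(t,112,205,62,70,4.6,"")
# predicted rack model (3 slot-edge lines) drawn as dots
def dots(img,cam,x0,y0,sc):
    R=Ro.from_euler('z',-.298).as_matrix()
    for xs in (46-6.5,46+6.5,-6.5,6.5):
        for y in (-45,45):
            P=R@np.array([xs,y,34])/1e3; P=P+[.4594,.3255,0]
            p=proj(cal[cam],P)[0]; cv2.circle(img,(int((p[0]-x0+.5)*sc),int((p[1]-y0+.5)*sc)),2,(0,255,0),-1)
dots(A,"scene",290,95,6.6); dots(B,"top",112,205,4.6)
o=np.zeros((600,800,3),np.uint8); h,w=A.shape[:2]; A=A[:600,:515]; o[:A.shape[0],:A.shape[1]]=A; h,w=B.shape[:2]; w=min(w,283); o[:h,517:517+w]=B[:,:w]
cv2.imwrite("pics/c3.png",o)
E
```

```text
[0.50322621 0.31053346 0.11490951]
```

View pics/c3.png

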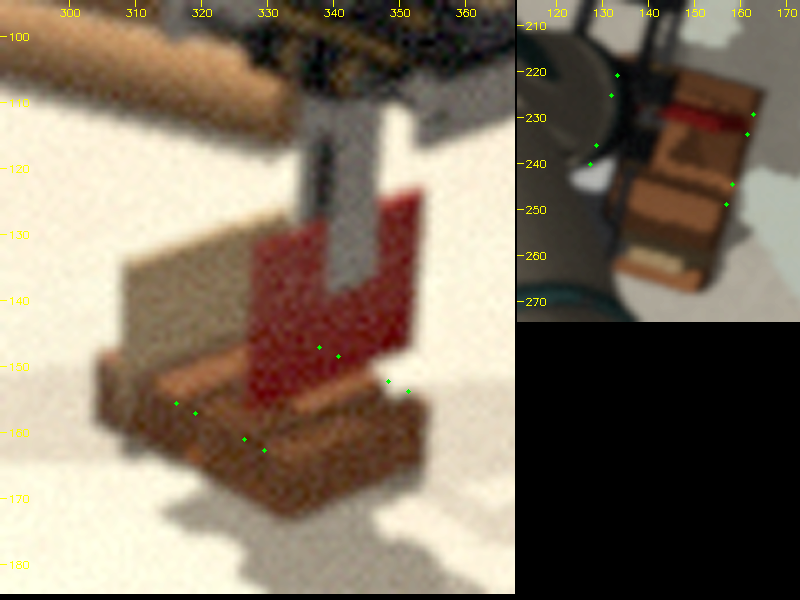

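The crop shows the guard held above slot2: bottom corners at about (327,156) and (352,147) in the scene view, with the slot ends where predicted (green dots). I'll check the offset across the slot with an intensity profile.

```bash
python3 - <<'E'
from rig import *
from h import *
cal={n:calibration(n) for n in("scene","top")}
t=cv2.cvtColor(np.load("pics/top0.npy"),cv2.COLOR_RGB2GRAY).astype(np.float32)
R=Ro.from_euler('z',-.298).as_matrix()
xs=np.arange(-26,72,2)
for y0,y1 in((-38,-22),(-22,-8),(-8,8),(8,22),(22,38)):
    pr=[]
    for x in xs:
        P=np.array([R@np.array([x,y,34])/1e3+[.4594,.3255,0] for y in np.linspace(y0,y1,9)]); p=proj(cal["top"],P).astype(np.float32)
        pr.append(cv2.remap(t,p[:,:1],p[:,1:],cv2.INTER_LINEAR).mean())
    pr=np.array(pr); 
    def cen(a,b):
        m=(xs>=a)&(xs<=b); w=np.clip(np.percentile(pr,70)-pr[m],0,None); return round((w*xs[m]).sum()/w.sum(),1)
    print(y0,y1,"slot1",cen(-14,14),"slot2",cen(32,60)); print(pr[xs>=30].astype(int).tolist())
s=observe(); Rt=Ro.from_rotvec(s["tool_rot"]).as_matrix()
n=Rt[:,1]; n=n*np.sign(n[0]); l=np.array([-n[1],n[0],0]); c=s["eef_pos"]
G=np.array([c+l*a*.05+np.array([0,0,z]) for a,z in((-1,.017),(-1,-.063),(1,-.063),(1,.017))])
print("pred scene",proj(cal["scene"],G).round(1).tolist(),"obs 327.4,130.9 327.1,156.3 351.9,147.5 353.4,123.3")
print("pred top",proj(cal["top"],G).round(1).tolist(), "x+5mm shift px",(proj(cal["scene"],G[1]+.005*n)-proj(cal["scene"],G[1])).round(2),(proj(cal["scene"],G[1]+.005*l)-proj(cal["scene"],G[1])).round(2))
E
```

```text
-38 -22 slot1 -3.1 slot2 42.7
[62, 62, 61, 58, 51, 41, 35, 36, 42, 51, 59, 63, 66, 69, 70, 70, 69, 67, 63, 56, 54]
-22 -8 slot1 -3.3 slot2 42.4
[63, 62, 61, 57, 50, 39, 34, 37, 45, 54, 60, 62, 64, 66, 67, 68, 68, 66, 62, 55, 55]
-8 8 slot1 -3.2 slot2 42.2
[62, 62, 61, 57, 50, 40, 34, 37, 45, 55, 61, 63, 65, 66, 66, 66, 66, 65, 60, 55, 54]
8 22 slot1 -2.5 slot2 43.0
[63, 62, 61, 58, 51, 40, 34, 36, 42, 50, 58, 60, 62, 64, 64, 65, 65, 63, 60, 55, 55]
22 38 slot1 -3.2 slot2 42.5
[62, 62, 60, 57, 51, 41, 37, 39, 46, 53, 59, 62, 63, 64, 64, 64, 63, 62, 59, 57, 61]
pred scene [[327.8, 132.2], [326.6, 157.3], [351.0, 147.6], [352.9, 123.1]] obs 327.4,130.9 327.1,156.3 351.9,147.5 353.4,123.3
pred top [[156.5, 232.4], [163.1, 232.3], [130.0, 222.6], [121.5, 222.2]] x+5mm shift px [[1.16 0.62]] [[ 1.26 -0.5 ]]
```

Request:
arm_command(xyz=[[0,-0.001,0.01],[0,-0.001,0.01],[0,0,0.01],[0,0,0.01],[0,0,0.01],[0,0,0.01],[0,0,0.01],[0,0,0.01],[0,0,0.01],[0,0,0.005]], dr=[[0,0,0],[0,0,0],[0,0,0],[0,0,0],[0,0,0],[0,0,0],[0,0,0],[0,0,0],[0,0,0],[0,0,0]])

```text
time: 8.2
eef_pos: [0.5026, 0.3106, 0.0865]
tool_rot: [2.528, 1.865, -0.001]
ft_force: [-0.0, 1.0, -1.2]
opening: 0.0088
finger_force: 20.0
```

Request:
arm_command(xyz=[[0,0,0.006],[0,0,0.006],[0,0,0.006],[0,0,0.006],[0,0,0.006],[0,0,0.006],[0,0,0.006],[0,0,0.003],[0,0,0],[0,0,0]], dr=[[0,0,0],[0,0,0],[0,0,0],[0,0,0],[0,0,0],[0,0,0],[0,0,0],[0,0,0],[0,0,0],[0,0,0]])

```text
time: 9.2
eef_pos: [0.5027, 0.3107, 0.0734]
tool_rot: [2.528, 1.865, 0.0]
ft_force: [0.7, 0.1, -1.3]
opening: 0.009
finger_force: 20.0
```

Request:
arm_command(xyz=[[0,0,0.003],[0,0,0.003],[0,0,0.003],[0,0,0.003],[0,0,0],[0,0,0],[0,0,0],[0,0,0],[0,0,0],[0,0,0]], dr=[[0,0,0],[0,0,0],[0,0,0],[0,0,0],[0,0,0],[0,0,0],[0,0,0],[0,0,0],[0,0,0],[0,0,0]])

```text
time: 10.2
eef_pos: [0.5029, 0.3109, 0.0727]
tool_rot: [2.528, 1.865, 0.002]
ft_force: [-4.4, -3.2, 21.2]
opening: 0.0088
finger_force: 20.0
```

Request:
arm_command(xyz=[[0,0,-0.003],[0,0,-0.003],[0,0,-0.002],[0,0,0],[0,0,0],[0,0,0],[0,0,0],[0,0,0],[0,0,0],[0,0,0]], dr=[[0,0,0],[0,0,0],[0,0,0],[0,0,0],[0,0,0],[0,0,0],[0,0,0],[0,0,0],[0,0,0],[0,0,0]])

```text
time: 11.2
eef_pos: [0.5029, 0.3109, 0.0727]
tool_rot: [2.528, 1.865, 0.001]
ft_force: [-1.7, -0.6, 6.9]
opening: 0.0088
finger_force: 20.0
```

Request:
arm_command(xyz=[[0,0,0],[0,0,0],[0,0,0],[0,0,0],[0,0,0],[0,0,-0.02],[0,0,-0.04],[0,0,-0.08],[0,0,-0.1],[0,0,-0.1]], dr=[[0,0,0],[0,0,0],[0,0,0],[0,0,0],[0,0,0],[0,0,0],[0,0,0],[0,0,0],[0,0,0],[0,0,0]], grip=36)

```text
time: 12.2
eef_pos: [0.5027, 0.3107, 0.1762]
tool_rot: [-2.528, -1.866, -0.001]
ft_force: [-0.5, -0.1, 0.1]
opening: 0.0359
finger_force: 0.0
```

```bash
python3 - <<'E'
from rig import *
from h import *
s=observe(); print(s["eef_pos"],s["tool_rot"],s["opening"])
go(s,[.536,-.273,.19],down(-.194),20)
E
```

```text
[0.5026627  0.31074473 0.1761705 ] [-2.52769223e+00 -1.86550796e+00 -8.25731622e-04] 0.03586563277701367
xyz [-0.0529, 0.0927, -0.0023] dr [-0.0, -0.0, 0.07] mm/row 32.0 deg/row 4.2
```

Request:
arm_command(xyz=[[-0.053,0.0927,-0.0023],[-0.053,0.0927,-0.0023],[-0.053,0.0927,-0.0023],[-0.053,0.0927,-0.0023],[-0.053,0.0927,-0.0023],[-0.053,0.0927,-0.0023],[-0.053,0.0927,-0.0023],[-0.053,0.0927,-0.0023],[-0.053,0.0927,-0.0023],[-0.053,0.0927,-0.0023]], dr=[[0,0,0.07],[0,0,0.07],[0,0,0.07],[0,0,0.07],[0,0,0.07],[0,0,0.07],[0,0,0.07],[0,0,0.07],[0,0,0.07],[0,0,0.07]], grip=68)

```text
time: 13.2
eef_pos: [0.6317, 0.0238, 0.1824]
tool_rot: [-3.029, -0.831, -0.003]
ft_force: [1.1, 0.0, -0.4]
opening: 0.068
finger_force: 0.0
```

Request:
arm_command(xyz=[[-0.053,0.0927,-0.0023],[-0.053,0.0927,-0.0023],[-0.053,0.0927,-0.0023],[-0.053,0.0927,-0.0023],[-0.053,0.0927,-0.0023],[-0.053,0.0927,-0.0023],[-0.053,0.0927,-0.0023],[-0.053,0.0927,-0.0023],[-0.053,0.0927,-0.0023],[-0.053,0.0927,-0.0023]], dr=[[0,0,0.07],[0,0,0.07],[0,0,0.07],[0,0,0.07],[0,0,0.07],[0,0,0.07],[0,0,0.07],[0,0,0.07],[0,0,0.07],[0,0,0.07]])

```text
time: 14.2
eef_pos: [0.535, -0.2744, 0.1892]
tool_rot: [-3.126, 0.31, -0.003]
ft_force: [0.4, 0.2, -0.6]
opening: 0.0679
finger_force: 0.0
```

```bash
python3 - <<'E'
from rig import *
from h import *
s=observe(); print(s["eef_pos"],s["tool_rot"],s["opening"])
a=snapshot("scene"); t=snapshot("top"); np.save("pics/s2.npy",a); np.save("pics/t2.npy",t)
A=crop(a,262,110,110,120,5,""); B=crop(t,110,200,60,75,4,"")
o=np.zeros((600,800,3),np.uint8); o[:600,:550]=A; o[:300,555:795]=B
cv2.imwrite("pics/c4.png",o)
go(s,[.536,-.273,.0375],down(-.194),10)
E
```

```text
[ 0.53504867 -0.27444819  0.18922151] [-3.12623592e+00  3.09569386e-01 -2.89807083e-03] 0.06785200869247718
xyz [0.0002, -0.0005, 0.0506] dr [-0.0, -0.0002, -0.0003] mm/row 15.2 deg/row 0.02
```

View pics/c4.png

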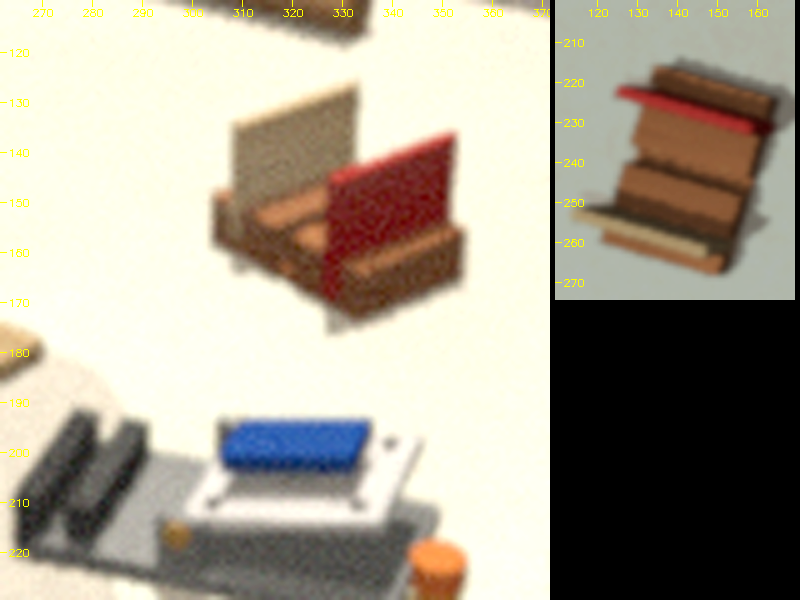

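The guard stands upright in slot2 (scene about (340,155)), with the spare board undisturbed. Now I descend on the plaque.

Request:
arm_command(xyz=[[0.0002,-0.0005,0.0506],[0.0002,-0.0005,0.0506],[0.0002,-0.0005,0.0506],[0.0002,-0.0005,0.0506],[0.0002,-0.0005,0.0506],[0.0002,-0.0005,0.0506],[0.0002,-0.0005,0.0506],[0.0002,-0.0005,0.0506],[0.0002,-0.0005,0.0506],[0.0002,-0.0005,0.0506]], dr=[[0,0,0],[0,0,0],[0,0,0],[0,0,0],[0,0,0],[0,0,0],[0,0,0],[0,0,0],[0,0,0],[0,0,0]])

```text
time: 15.3
eef_pos: [0.5366, -0.2717, 0.0355]
tool_rot: [-3.127, 0.304, -0.001]
ft_force: [0.1, -0.4, 0.1]
opening: 0.0679
finger_force: 0.0
```

Request:
arm_command(xyz=[[0,0,0],[0,0,0],[0,0,0],[0,0,0],[0,0,0],[0,0,0],[0,0,0],[0,0,0],[0,0,0],[0,0,0]], dr=[[0,0,0],[0,0,0],[0,0,0],[0,0,0],[0,0,0],[0,0,0],[0,0,0],[0,0,0],[0,0,0],[0,0,0]], grip=30, force=35)

```text
time: 16.3
eef_pos: [0.5365, -0.2722, 0.0368]
tool_rot: [3.126, -0.305, 0.002]
ft_force: [-0.8, 0.8, 6.6]
opening: 0.0456
finger_force: 35.0
```

```bash
python3 - <<'E'
from rig import *
from h import *
s=observe(); print(s["eef_pos"],s["tool_rot"],s["opening"],s["ft_force"])
cal={n:calibration(n) for n in("scene","top")}
# refit pad with all points, using only clear ones; scene readings from c4 (x0=262,y0=110,s=5)
q=lambda X,Y:(262+X/5-.5,110+Y/5-.5)
box=lambda a,b,z:np.array([[a,b,z],[a,-b,z],[-a,-b,z],[-a,b,z]])/1e3
loc=np.vstack([box(35,20,0),box(50,42,-22),box(35,20,-10)])
pose=lambda p:((Ro.from_euler('z',p[2])*Ro.from_euler('y',-p[4])).as_matrix(),p[[0,1,3]])
T,S="top","scene"
obs=[(T,3,(235.9,204.5)),(T,0,(229.5,181.5)),(T,1,(242.9,177.9)),(T,2,(249.9,200.9)),(T,4,(218.5,176.1)),(T,5,(249.1,168.5)),(T,6,(257.9,203.9)),(T,7,(229.5,211.1)),
(S,0,q(371,420)),(S,4,q(422,437)),(S,5,q(387,523)),(S,6,q(187,515)),(S,9,q(357,470)),(S,10,q(222,470))]
p,r=fit(cal,obs,loc,pose,np.load("pad.npy")); print("pad",p.round(4).tolist(),r,np.degrees(p[4]))
for a in (10,14,18,22,26):
    pp=lambda p:pose(np.r_[p,np.radians(a)])
    x,r=fit(cal,obs,loc,pp,np.array([.6,.04,.25,.072])); print(a,x.round(4),round(float(np.abs(r).sum()),1))
E
```

```text
[ 0.53654602 -0.27223568  0.03678833] [ 3.12639000e+00 -3.05187075e-01  1.57313984e-03] 0.04560077656264385 [-0.80201691  0.82269444  6.58242321]
pad [0.6023, 0.0392, 0.2485, 0.0723, 0.1854] [[-0.2, 0.1], [-0.4, -0.4], [-0.2, -0.5], [-0.7, 0.0], [2.2, 1.3], [-0.3, 1.3], [0.0, -0.9], [0.6, -0.6], [1.1, -0.5], [0.0, -0.6], [-1.7, -0.2], [-0.6, -0.0], [0.1, 1.2], [0.1, 0.4]] 10.620627366437132
10 [0.6024 0.0393 0.2515 0.0724] 16.8
14 [0.6018 0.0391 0.2365 0.0716] 19.2
18 [0.6014 0.0389 0.2297 0.0698] 24.6
22 [0.6012 0.0388 0.2261 0.0674] 32.2
26 [0.6012 0.0389 0.2244 0.0648] 41.3
```

Request:
arm_command(xyz=[[0,0,-0.02],[0,0,-0.04],[0,0,-0.05],[0,0,-0.05],[0,0,-0.05],[0,0,-0.05],[0,0,-0.05],[0,0,-0.05],[0,0,-0.05],[0,0,-0.05]], dr=[[0,0,0],[0,0,0],[0,0,0],[0,0,0],[0,0,0],[0,0,0],[0,0,0],[0,0,0],[0,0,0],[0,0,0]])

```text
time: 17.3
eef_pos: [0.5362, -0.272, 0.176]
tool_rot: [3.126, -0.305, 0.001]
ft_force: [0.3, -1.0, -1.0]
opening: 0.0453
finger_force: 35.0
```

```bash
cat > padfit.py <<'E'
from rig import *
from h import *
cal={n:calibration(n) for n in("scene","top")}
C=np.array([[sx*35,sy*20,z] for sx in(1,-1) for sy in(1,-1) for z in(0,-10)])/1e3
def blue(f):
    im=np.load(f).astype(float); b=np.clip((im[...,2]-im[...,0])/(im.sum(2)+1),0,None); return np.clip(b/.3,0,1)
win={"top":(222,170,36,42),"scene":(298,186,46,26)}
M={}
for c,fs in {"top":["pics/top0.npy"],"scene":["pics/scene0.npy","pics/s2.npy"]}.items():
    x,y,w,h=win[c]; M[c]=np.mean([blue(f)[y:y+h,x:x+w] for f in fs],0); print(c,np.percentile(M[c],[50,90,98]).round(2),M[c].sum())
k=8
def ren(c,p):
    x,y,w,h=win[c]; R=(Ro.from_euler('z',p[2])*Ro.from_euler('y',-p[4])).as_matrix()
    q=(proj(cal[c],C@R.T+p[[0,1,3]])-[x-.5,y-.5])*k
    im=np.zeros((h*k,w*k),np.uint8); cv2.fillConvexPoly(im,cv2.convexHull((q*16).round().astype(np.int32)),255,shift=4)
    return cv2.GaussianBlur(cv2.resize(im.astype(np.float32)/255,(w,h),interpolation=cv2.INTER_AREA),(0,0),.6)
def cost(p): return sum(((ren(c,p)-M[c])**2).sum() for c in M)
from scipy.optimize import minimize
best=None
for a in (9,11,13,16,20):
    f=lambda q:cost(np.r_[q*[1e-3,1e-3,1e-2,1e-3],np.radians(a)])
    r=minimize(f,np.array([602,39,25,72.]),method="Nelder-Mead",options=dict(initial_simplex=np.array([602,39,25,72.])+np.vstack([np.zeros(4),5*np.eye(4)]),maxiter=400))
    print(a,r.x.round(1),round(r.fun,2))
E
python3 padfit.py
```

```text
top [0.1 1.  1. ] 396.4430772522576
scene [0. 1. 1.] 261.4276290884316
9 [600.7  39.2  25.1  71.2] 52.62
11 [600.4  39.3  22.1  71. ] 49.44
13 [600.   39.3  23.1  70.6] 46.55
16 [599.8  39.1  19.9  70.9] 46.46
20 [599.4  39.1  18.   70.8] 52.05
```

```bash
cat > pt.py <<'E'
from rig import *
from h import *
P=np.array([.601,.039,.071]); yaw=.235
def tgt(h,tilt=13.5,yaw=yaw,dx=0,dy=0):
    B=(Ro.from_euler('z',yaw)*Ro.from_euler('y',-np.radians(tilt))).as_matrix()
    return P+B@np.array([dx,dy,h+.0108]),down(yaw,np.radians(tilt))
E
python3 - <<'E'
from pt import *
s=observe(); p,R=tgt(.06); print(p)
go(s,p,R,12)
E
```

```text
[0.58492635 0.03515159 0.13984379]
xyz [0.0126, -0.0858, 0.0122] dr [0.0041, 0.0184, -0.034] mm/row 26.3 deg/row 2.33
```

Request:
arm_command(xyz=[[0.0126,-0.0858,0.0122],[0.0126,-0.0858,0.0122],[0.0126,-0.0858,0.0122],[0.0126,-0.0858,0.0122],[0.0126,-0.0858,0.0122],[0.0126,-0.0858,0.0122],[0.0126,-0.0858,0.0122],[0.0126,-0.0858,0.0122],[0.0126,-0.0858,0.0122],[0.0126,-0.0858,0.0122]], dr=[[0.004,0.0184,-0.034],[0.004,0.0184,-0.034],[0.004,0.0184,-0.034],[0.004,0.0184,-0.034],[0.004,0.0184,-0.034],[0.004,0.0184,-0.034],[0.004,0.0184,-0.034],[0.004,0.0184,-0.034],[0.004,0.0184,-0.034],[0.004,0.0184,-0.034]])

```text
time: 18.3
eef_pos: [0.5857, -0.016, 0.1445]
tool_rot: [-3.093, -0.254, -0.306]
ft_force: [0.2, -0.6, -1.2]
opening: 0.0458
finger_force: 35.0
```

```bash
python3 - <<'E'
from pt import *
s=observe(); print(s["eef_pos"])
p,R=tgt(.03); go(s,p,R,10)
E
```

```text
[ 0.5856704  -0.01597888  0.1445394 ]
xyz [0.0029, -0.0168, 0.0122] dr [0.0008, 0.0036, -0.0067] mm/row 6.3 deg/row 0.46
```

Request:
arm_command(xyz=[[0.003,-0.017,0.0122],[0.003,-0.017,0.0122],[0.003,-0.017,0.0122],[0.003,-0.017,0.0122],[0.003,-0.017,0.0122],[0.003,-0.017,0.0122],[0.003,-0.017,0.0122],[0.003,-0.017,0.0122],[0.003,-0.017,0.0122],[0.003,-0.017,0.0122]], dr=[[0.0008,0.0036,-0.0067],[0.0008,0.0036,-0.0067],[0.0008,0.0036,-0.0067],[0.0008,0.0036,-0.0067],[0.0008,0.0036,-0.0067],[0.0008,0.0036,-0.0067],[0.0008,0.0036,-0.0067],[0.0008,0.0036,-0.0067],[0.0008,0.0036,-0.0067],[0.0008,0.0036,-0.0067]])

```text
time: 19.3
eef_pos: [0.5917, 0.0369, 0.1094]
tool_rot: [-3.072, -0.361, -0.361]
ft_force: [0.4, 0.1, -0.8]
opening: 0.0453
finger_force: 35.0
```

```bash
python3 - <<'E'
from pt import *
s=observe(); print(s["eef_pos"],s["ft_force"],s["wrist_torque"])
p,R=tgt(.003); go(s,p,R,10)
cal={n:calibration(n) for n in("scene","top")}
a=snapshot("scene"); np.save("pics/s3.npy",a); t=snapshot("top"); np.save("pics/t3.npy",t)
A=crop(a,282,150,80,75,7,""); B=crop(t,205,160,65,75,3.6,"")
B0=(Ro.from_rotvec(s["tool_rot"])*Ro.from_euler('x',np.pi)).as_matrix(); c=s["eef_pos"]-.0028*B0[:,2]
def draw(pts,col):
    q=((proj(cal["scene"],pts)-[282,150]+.5)*7).astype(np.int32); cv2.polylines(A,[q],True,col,1)
bx=lambda a,b,z:np.array([[a,b,z],[a,-b,z],[-a,-b,z],[-a,b,z]])/1e3
draw(bx(37,23,-8)@B0.T+c,(0,255,0)); draw(bx(37,23,8)@B0.T+c,(0,255,0))
for tl,col in((13.5,(0,0,255)),):
    Bp=(Ro.from_euler('z',.235)*Ro.from_euler('y',-np.radians(tl))).as_matrix(); draw(bx(35,20,0)@Bp.T+P,col); draw(bx(50,42,-22)@Bp.T+P,col)
o=np.zeros((525,800,3),np.uint8); o[:,:560]=A; o[:B.shape[0],562:562+B.shape[1]]=B[:,:238]
cv2.imwrite("pics/c5.png",o)
E
```

```text
[0.59169266 0.03686896 0.10944288] [ 0.44564579  0.09511138 -0.77840506] [-0.03610645  0.32537276  0.01934759]
xyz [0.0001, 0.0, 0.0086] dr [0.0, 0.0001, -0.0001] mm/row 2.6 deg/row 0.01
```

View pics/c5.png

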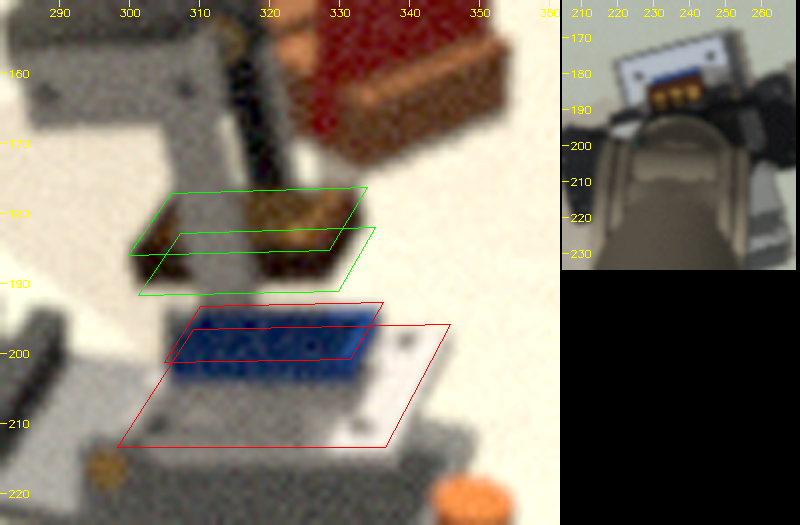

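Plaque is held above the pad, parallel to it (bottom edge about (302,190)–(331,188); pad near edge about (306,203)–(333,203)). The tilt looks right to within about 1°. Descending.

Request:
arm_command(xyz=[[0,0,0.0086],[0,0,0.0086],[0,0,0.0086],[0,0,0.0086],[0,0,0.0086],[0,0,0.0086],[0,0,0.0086],[0,0,0.0086],[0,0,0.0086],[0,0,0.0086]], dr=[[0,-0.001,0],[0,-0.001,0],[0,-0.001,0],[0,-0.001,0],[0,-0.001,0],[0,-0.001,0],[0,-0.001,0],[0,-0.001,0],[0,-0.001,0],[0,-0.001,0]])

```text
time: 20.4
eef_pos: [0.5974, 0.0378, 0.0844]
tool_rot: [-3.075, -0.361, -0.345]
ft_force: [-0.3, 0.3, -0.6]
opening: 0.0458
finger_force: 35.0
```

```bash
cat > rd.py <<'E'
from pt import *
s=observe(); R=Ro.from_rotvec(s["tool_rot"]); B=(R*Ro.from_euler('x',np.pi)).as_matrix()
print("t",s["time"],"F tool",R.inv().apply(s["ft_force"]).round(2),"M tool",R.inv().apply(s["wrist_torque"]).round(3),"tilt",np.degrees(np.arccos(B[2,2])).round(2))
Bp=(Ro.from_euler('z',yaw)*Ro.from_euler('y',-np.radians(13))).as_matrix()
print("plaque in pad est",(Bp.T@(s["eef_pos"]-.0028*B[:,2]-P)*1e3).round(1))
E
python3 rd.py
```

```text
t 20.4 F tool [-0.36 -0.41  0.51] M tool [ 0.037 -0.196  0.001] tilt 12.8
plaque in pad est [-0.7 -0.4 11.1]
```

Request:
arm_command(xyz=[[0.002,0,0.0033],[0,0,0.0033],[0,0,0.0033],[0,0,0.0033],[0,0,0.0033],[0,0,0],[0,0,0],[0,0,0],[0,0,0],[0,0,0]], dr=[[0,0,0],[0,0,0],[0,0,0],[0,0,0],[0,0,0],[0,0,0],[0,0,0],[0,0,0],[0,0,0],[0,0,0]])

```text
time: 21.4
eef_pos: [0.599, 0.0381, 0.08]
tool_rot: [-3.075, -0.361, -0.345]
ft_force: [-0.6, 0.1, 0.2]
opening: 0.046
finger_force: 35.0
```

```bash
python3 rd.py
```

```text
t 21.4 F tool [-0.46 -0.19 -0.32] M tool [ 0.073 -0.332  0.031] tilt 12.82
plaque in pad est [-0.  -0.4  6.5]
```

Request:
arm_command(xyz=[[0,0,0.0033],[0,0,0.0033],[0,0,0.0033],[0,0,0],[0,0,0],[0,0,0],[0,0,0],[0,0,0],[0,0,0],[0,0,0]], dr=[[0,0,0],[0,0,0],[0,0,0],[0,0,0],[0,0,0],[0,0,0],[0,0,0],[0,0,0],[0,0,0],[0,0,0]])

```text
time: 22.4
eef_pos: [0.5997, 0.0383, 0.0771]
tool_rot: [-3.075, -0.361, -0.345]
ft_force: [0.1, -0.1, 1.5]
opening: 0.0458
finger_force: 35.0
```

```bash
python3 rd.py
```

```text
t 22.4 F tool [ 0.41  0.1  -1.44] M tool [ 0.063 -0.377  0.007] tilt 12.81
plaque in pad est [-0.1 -0.4  3.4]
```

Request:
arm_command(xyz=[[0,0,0.0033],[0,0,0.0033],[0,0,0.0033],[0,0,0],[0,0,0],[0,0,0],[0,0,0],[0,0,0],[0,0,0],[0,0,0]], dr=[[0,0,0],[0,0,0],[0,0,0],[0,0,0],[0,0,0],[0,0,0],[0,0,0],[0,0,0],[0,0,0],[0,0,0]])

```text
time: 23.4
eef_pos: [0.6003, 0.0384, 0.0741]
tool_rot: [-3.075, -0.361, -0.345]
ft_force: [-1.5, -1.1, 4.9]
opening: 0.0458
finger_force: 35.0
```

```bash
cat >> rd.py <<'E'
F=[];M=[]
for i in range(8):
    snapshot("top"); q=observe(); F.append(R.inv().apply(q["ft_force"])); M.append(R.inv().apply(q["wrist_torque"]))
print("mean F",np.mean(F,0).round(2),"M",np.mean(M,0).round(3),"sd",np.std(F,0).round(2),np.std(M,0).round(3))
E
python3 rd.py
```

```text
t 23.4 F tool [-0.58  0.74 -5.12] M tool [ 0.072 -0.575 -0.003] tilt 12.81
plaque in pad est [-0.1 -0.4  0.4]
mean F [-0.6  -0.03 -5.11] M [ 0.113 -0.558  0.013] sd [0.36 0.46 0.36] [0.023 0.026 0.015]
```

Request:
arm_command(xyz=[[0,0,0],[0,0,0],[0,0,0],[0,0,0],[0,0,0],[0,0,0],[0,0,0],[0,0,0],[0,0,0],[0,0,0]], dr=[[0,-0.005,0],[0,-0.005,0],[0,-0.005,0],[0,-0.005,0],[0,-0.005,0],[0,0,0],[0,0,0],[0,0,0],[0,0,0],[0,0,0]])

```text
time: 24.8
eef_pos: [0.6004, 0.0384, 0.0742]
tool_rot: [-3.082, -0.362, -0.306]
ft_force: [-3.1, -0.1, 4.8]
opening: 0.0457
finger_force: 35.0
```

```bash
python3 rd.py; python3 - <<'E'
from rig import *
from h import *
a=snapshot("scene"); np.save("pics/s5.npy",a)
cv2.imwrite("pics/c6.png",crop(a,285,165,70,55,11,""))
E
```

```text
t 24.8 F tool [-2.01 -0.64 -5.31] M tool [ 0.182 -0.181  0.014] tilt 11.33
plaque in pad est [-0.  -0.4  0.5]
mean F [-0.33 -0.14 -5.06] M [ 0.189 -0.147  0.002] sd [0.47 0.59 0.44] [0.032 0.042 0.027]
```

View pics/c6.png

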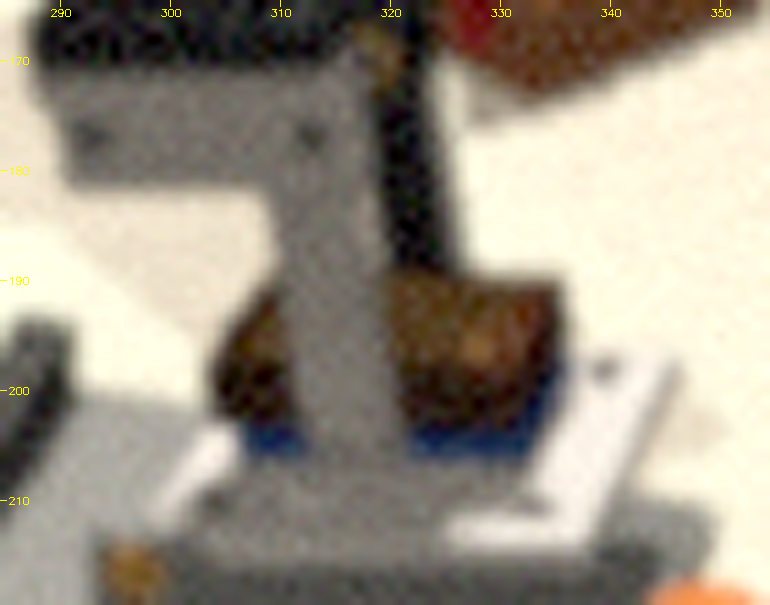

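The plaque sits on the pad (plaque about x 304–336, pad below it at about 306–335), so it is centred. The moment flipped between tilt 12.8° and 11.3°, so flush lies about midway; I go back 0.75°.

Request:
arm_command(xyz=[[0,0,0],[0,0,0],[0,0,0],[0,0,0],[0,0,0],[0,0,0],[0,0,0],[0,0,0],[0,0,0],[0,0,0]], dr=[[0,0.004,0],[0,0.004,0],[0,0.004,0],[0,0,0],[0,0,0],[0,0,0],[0,0,0],[0,0,0],[0,0,0],[0,0,0]])

```text
time: 26.25
eef_pos: [0.6004, 0.0384, 0.0742]
tool_rot: [-3.079, -0.361, -0.325]
ft_force: [-0.6, -0.1, 4.8]
opening: 0.0458
finger_force: 35.0
```

```bash
python3 rd.py
```

```text
t 26.25 F tool [ 0.39 -0.02 -4.8 ] M tool [ 0.242 -0.196  0.053] tilt 12.04
plaque in pad est [-0.1 -0.4  0.5]
mean F [ 0.33  0.06 -5.09] M [ 0.167 -0.196 -0.002] sd [0.6  0.28 0.38] [0.025 0.028 0.04 ]
```

```bash
python3 -c "
from rig import *
print(finish_job())"
```

```text
the job is handed in; nothing more can be done
None
```

The job is handed in (no verdict was returned): the guard stands released in the rack's end slot, and the gripped plaque is pressed flush and centred on the pad at about 12° tilt, with the pad pushed in about 5 mm as judged from the contact force.

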